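# Load two rubber heel lifts into the spring feeder

## Robot

A 7-joint arm with a two-finger parallel gripper is mounted at the origin on a cart in front of the work surface, level with it; the furniture and walls round the work are solid. World frame = base frame: x ahead of the robot, y to its left, z up, the work surface at z = 0. Lengths are in m, angles in rad, forces in N, time in s.
With the tool pointing down it reaches from about 0.4 to 0.875 m from the base axis. Payload 19.3 kg.
Tool frame: the origin (TCP) lies midway between the tips of the shut fingers; the grasp point (between the pads) lies 19 mm behind it; z points along the fingers, y is the line along which they close (so a half turn about z gives the same grasp; the last joint's range is limited). The gripper opens to 85 mm and grips with 20 to 120 N. Pads are 22 mm wide; open, the fingers measure 114 mm over their backs; the gripper's body (76 mm by 85 mm) begins 54 mm behind the grasp point. The pads swing forward as they close: fully open they stand 13 mm farther back than shut.
Start: joints at [-1.37, 0.521, -0.036, 1.599, 0.021, 1.021, -0.113], TCP at [0.167, 0.602, 0.231] pointing down, gripper open.
Joint ranges: [-2.91, 2.91], [-0.3, 2.13], [-1.5, 1.42], [0.17, 2.43], [-1.26, 4.41], [0.16, 1.93], [-2.52, 2.52]. Speed limits (rad/s): [1.89, 1.89, 2.39, 2.39, 3.01, 3.01, 3.01].

## Interface

Orientations are given as [roll, pitch, yaw] about the fixed x, y, z axes, in that order (R = Rz(yaw) Ry(pitch) Rx(roll)).
In Python, from workcell import * gives the robot as it stands. The module is installed in compiled form; this text tells all that it offers.
- The arm moves only by the tool play_rows, never from a script. Its argument "deltas" is a list of rows, each a list of 7 numbers: the shift along the tool's x, y, z in units of 500 mm (1.0 is 500 mm), then the turn, a rotation vector about the tool's x, y, z in units of 120 degrees (1.0 is 120 degrees), then the closure, from 0 (fully open) to 1 (shut). A call has 1 to 10 rows; each row is the pose to reach, as a shift and turn from the pose commanded when the call began, along the tool's axes at that moment; what a row does not reach only later rows make up. A row lasts 1/10 s, in which the tool goes at most 50 mm and 8.59 degrees, less where a joint would pass 70% of its speed; a pose out of reach is approached as far as the arm can. A call with a number of a shift or a turn outside -1 to 1 is refused whole. A call with a gripper value outside its range is refused whole. The fingers move at their own pace and stop on an object; "newtons" is the grip in N (left out, the last holds). Time passes only in rows, so rows that repeat a pose let the fingers close. It gives the time, the measured TCP pose, the force, the opening and the grip force at its end, in the units of the state.
- observe(): the state, without advancing time (a new reading comes with each control period).
- grab_frame(name): name is "scene" or "top"; returns the picture (420x560x3 uint8, red, green, blue); there is no depth.
- get_calibration(name): a dict with "fovy" (degrees; the focal length in pixels is half the picture's height over the tangent of half this angle, whatever the lens; pixels are square), "cx", "cy" (the principal point, pixels), "xyz" and "rotation" of the camera in the world. Camera axes: x right, y down, z forward; pixel columns grow to the right and rows downward; lengths in m; the calibration is good to about 2 mm. A picture is of the moment at which its call begins. get_calibration takes no time and is no camera call.
- job_done(): hands the job in; it is judged then, once.
The state is a dict: "clock": time; "qpos": joint angles; "qd": joint speeds; "joint_efforts": joint torques, N m; "position": TCP position; "tool_rot": TCP orientation; "force": force on the tool from outside, world axes, zero at the start; "moment": the same for the moment, N m; "grip_width": finger opening in m; "finger_force": force on a finger pad.
Only numpy, scipy, OpenCV 4.12 (cv2) and the standard library are available. Lean on these libraries where they do the work, as an engineer would, in place of code of your own. Each camera call takes 0.05 s, during which the arm holds its last target. There are 200 camera calls.

## Task

Load both rubber heel lifts into the upright spring feeder, round end to the round end: push each one down against the spring follower until it has gone below the two spring bolts at the ends of the mouth and they have snapped out over the stack. Leave the stack held down by the bolts and do not disturb the die, tape roll, sanding block and chalk lying about.

Things in the scene. Friction and masses are not known exactly. Their poses are not given: they have to be found in the camera images.
- lift_1_mid (a point): loose heel lift: flat hard black rubber, 86 mm long (its x), 60 wide (y), 14 thick, 70 g. -x end straight, +x end a half circle of radius 30 mm; long sides straight and parallel from x = -43 to +13 mm. Both faces alike (3 grey nail recesses). Point: its centre, half-way up; z up. Starts flat, left of the feeder on the table (centre 7 mm up). Grasp across the 60 mm width.
- lift_2_mid (a point): loose heel lift: flat hard black rubber, 86 mm long (its x), 60 wide (y), 14 thick, 70 g. -x end straight, +x end a half circle of radius 30 mm; long sides straight and parallel from x = -43 to +13 mm. Both faces alike (3 grey nail recesses). Point: its centre, half-way up; z up. Starts flat, right of the feeder on the felt strip on the cutting pad (centre 20 mm up). Grasp across the 60 mm width.
- feeder: fixed open-topped magazine for lifts: aluminium guide walls on a dark base 172 x 100 x 8 mm. Origin: on the table on the magazine's vertical axis, where a loaded lift's centre belongs; z up. +x end wall is a half circle, -x end wall flat: a lift goes in with its x along the feeder's x. Dark latch housings with black pull knobs outside both ends reach x = +-92 mm, 104 mm high.
- feeder_rim (a point): point on the feeder's axis at the rim, 113 mm above the table; axes as the feeder's. The guides leave 1.5 mm play round a lift up to 101 mm height and flare out 6 mm from there to the rim. Both long sides (+-y) are open from x = -31 to +26 mm, from 34 mm height upwards: fingers closing along y on a lift's long sides can go down with it.
- feeder_mouth (a point): point on the feeder's axis level with the flat underside of the two spring bolts, 85 mm above the table; axes as the feeder's. A lift is caught once its top face is pushed below this level; the spring then holds it up against the bolts. With two loaded, their centres stand 7 and 21 mm below this point.
- bolt_front (a joint): spring bolt at the feeder's -x end, 14 mm wide: 0 = out (nose 6.5 mm into the mouth, 5 mm over a lift's end), to 0.009 m as it is pushed outwards. Flat below; above, a steep bevel from the nose (85 mm high) to the wall (100 mm). A lift pushed down (5 to 10 N for both bolts, besides the follower) cams it back, then it snaps out over it. A lift just put in rests on the bevels, underside about 94 mm high.
- bolt_back (a joint): the same spring bolt at the feeder's +x (round) end
- follower (a joint): spring follower: steel plate of the lifts' outline inside the feeder. 0 = fully up (empty; its top 83 mm above the table), grows downwards to 0.045 m at its stop; push needed about 6 N at 0, 12 N at the stop. Reads 0.012 with one lift caught under the bolts, 0.026 with two.
- die_heel: bystander, loose, to be left where it is: heel-shaped steel cutting die, a hollow band 74 x 64 x 31 mm, origin under its centre
- tape_2: bystander, loose, to be left where it is: roll of black tape, 62 mm across, 19 mm high, origin under its centre
- sand_block: bystander, loose, to be left where it is: cork-brown sanding block 60 x 90 x 30 mm, origin under its centre
- chalk: bystander, loose, to be left where it is: stick of chalk 11 x 50 x 11 mm, origin under its centre
Not all that is in view belongs to the job. Leave any red look-alike of the part that bears lift_2_mid alone.

How it is judged:
At the end, for the whole second after the job is handed in: Both lifts lie flat and at rest in the feeder: centres within 4 mm of its axis in x and y, at least 4.5 mm below the bolts' underside, aligned to 0.08 rad; both bolts out (under 2 mm) over the stack, follower down over 20 mm (x of lift_1_mid in the frame of feeder between -0.004 and 0.004 m and y of lift_1_mid in the frame of feeder between -0.004 and 0.004 m and z of lift_1_mid in the frame of feeder between 0.035 and 0.0805 m and angle between the x axis of each of lift_1_mid, lift_2_mid and the x axis of feeder, either way round below 0.08 rad and angle between the z axis of each of lift_1_mid, lift_2_mid and the z axis of feeder, either way round below 0.06 rad and linear speed of each of lift_1, lift_2 below 0.01 m/s and x of lift_2_mid in the frame of feeder between -0.004 and 0.004 m and y of lift_2_mid in the frame of feeder between -0.004 and 0.004 m and z of lift_2_mid in the frame of feeder between 0.035 and 0.0805 m and value of joint follower above 0.02 m and value of joint each of bolt_front, bolt_back below 0.002 m); the robot touches nothing.
It fails at once if a bystander (die, tape roll, sanding block or chalk) is moved by more than 30 mm (distance of any of die_heel, tape_2, sand_block, chalk from where it was at the start of the episode above 0.03 m).
It also fails if it takes over 64 s, if anything falls off the work surface, if the arm or the gripper's body presses on something with over 40 N, if the wrist force passes 120 N, or if a joint passes its speed limit or range.

## Working session

There is one attempt and no reset: what is moved stays moved. The work goes in short steps, Python scripts to look and compute and a tool call to move; the robot and the scene stay as the last step left them, time stands still between calls to the robot, and variables do not carry over. Pictures are saved under pics/ and viewed, at most 10 in all, crops included, and the job is handed in when it is done.

Besides the shell and the picture viewer there is one more tool, called as name(argument=value, ...), one argument or row to a line, values as JSON. play_rows: Moves the arm, as the interface text tells. Its arguments: {"type":"object","properties":{"deltas":{"type":"array"},"newtons":{"type":"number"}},"required":["deltas"]}

```bash
mkdir -p pics; python3 - <<'E'
from workcell import *
import cv2
for n in("scene","top"):
    f=grab_frame(n); cv2.imwrite(f"pics/{n}0.png",cv2.resize(f[:,:,::-1],(800,600))); print(n,get_calibration(n))
print(observe())
E
```

```text
scene {'fovy': 51.68070588048163, 'cx': 280.0785145737594, 'cy': 212.94076024229577, 'xyz': array([0.07377776, 0.8055825 , 1.24278388]), 'rotation': array([-2.38900187, -0.01220366, -2.65869772])}
top {'fovy': 42.38561956826422, 'cx': 283.14700163101554, 'cy': 199.3807474988677, 'xyz': array([-0.62232915, -0.7562103 ,  1.78398075]), 'rotation': array([-2.48530295,  0.01733154, -1.11950356])}
{'clock': 0.1, 'qpos': array([-1.37020685,  0.52196831, -0.03634441,  1.59993035,  0.02123398,
        1.02108884, -0.11279822]), 'qd': array([-8.66154145e-04, -2.01396985e-03, -3.34827821e-04, -2.62394669e-03,
       -1.15443419e-03, -1.19593018e-03, -7.02123010e-05]), 'joint_efforts': array([ 4.31873195e-03, -9.28477621e+01,  1.98436663e+00, -3.70536339e+01,
        1.81543588e-02,  5.36042964e-03, -4.62046512e-05]), 'position': array([0.16713624, 0.60193697, 0.23078184]), 'tool_rot': array([-3.14058783e+00,  8.99682202e-05,  2.87082615e+00]), 'force': array([-0.16505226,  0.35232135, -0.24345866]), 'moment': array([ 0.00615717,  0.0179234 , -0.01316226]), 'finger_force': 0.0, 'grip_width': 0.08525429389647547}
```

View pics/top0.png

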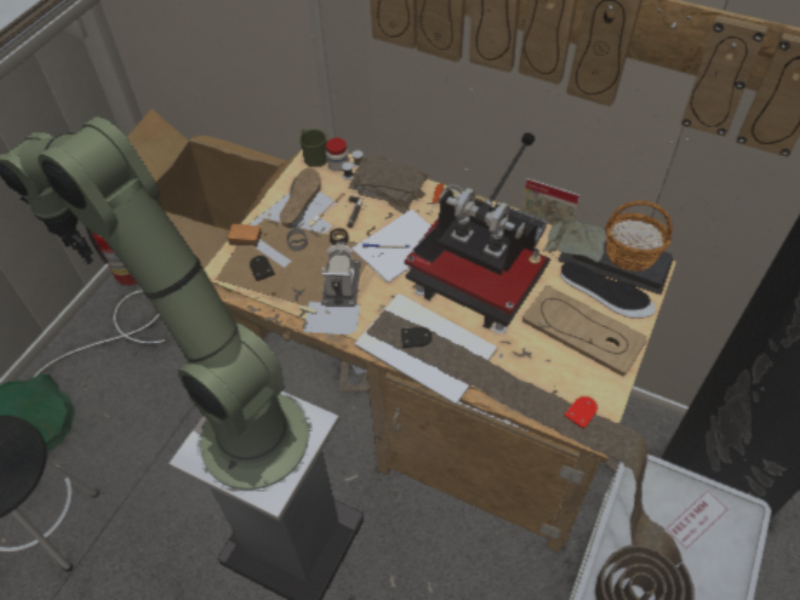

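View pics/scene0.png

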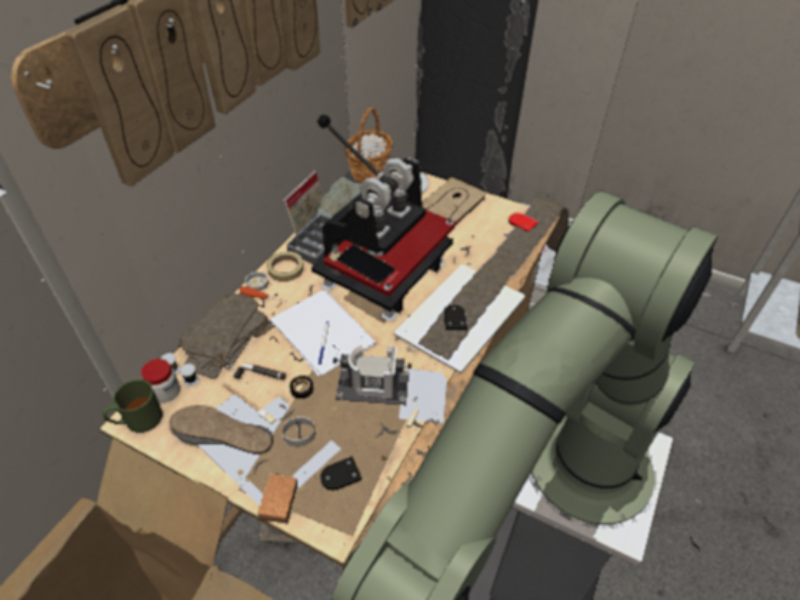

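Top view (800x600 px): the black lifts are at (262,268), left of the feeder, and (415,337), on the felt and pad. The red look-alike is at (582,410), and I will leave it. The feeder is at (341,275). In the scene view the lifts are at (341,473) and (456,318), the feeder at (373,378). The black heel shapes fit the description, so next I make one enlarged metric crop to confirm them.

```bash
cat > h.py <<'E'
from workcell import *
import cv2, numpy as np
from scipy.spatial.transform import Rotation as R
def cam(n):
    c=get_calibration(n); f=210/np.tan(np.radians(c['fovy']/2))
    return f,c['cx'],c['cy'],np.array(c['xyz']),R.from_euler('xyz',c['rotation']).as_matrix()
def proj(n,P):
    f,cx,cy,t,M=cam(n); q=(np.asarray(P,float)-t)@M
    return np.stack([f*q[...,0]/q[...,2]+cx,f*q[...,1]/q[...,2]+cy],-1)
def unproj(n,uv,z):
    f,cx,cy,t,M=cam(n); uv=np.atleast_2d(uv)
    d=np.c_[(uv[:,0]-cx)/f,(uv[:,1]-cy)/f,np.ones(len(uv))]@M.T
    return t+d*((z-t[2])/d[:,2])[:,None]
def rect(n,img,x0,y0,z,w,h,s):   # window centre (x0,y0); image right = -y world, up = +x; s m/px
    j,i=np.meshgrid(np.arange(w),np.arange(h))
    P=np.stack([x0-(i-h/2)*s,y0-(j-w/2)*s,np.full(i.shape,z)],-1)
    m=proj(n,P).astype(np.float32)
    return cv2.remap(img,m[...,0],m[...,1],cv2.INTER_CUBIC)
E
python3 - <<'E'
from h import *
k=0.7
px={'l1':((262,268),(341,473),.014),'l2':((415,337),(456,318),.027),'fd':((341,262),(373,362),.1)}
imgs={n:np.mean([grab_frame(n) for _ in range(3)],0).astype(np.uint8) for n in('top','scene')}
np.savez('f0.npz',**imgs)
rows=[]
for n,i in (('top',0),('scene',1)):
    r=[]
    for o,v in px.items():
        P=unproj(n,np.array(v[i])*k,v[2])[0]; print(n,o,P.round(4))
        c={'l1':None}
        if i==0: px[o]=v+(P,)
        P0=px[o][3]
        r.append(cv2.resize(rect(n,imgs[n],P0[0],P0[1],v[2],260,290,.00075),(260,290)))
    rows.append(np.hstack(r))
cv2.imwrite('pics/c1.png',np.vstack(rows)[:,:,::-1])
E
```

```text
top l1 [0.4693 0.274  0.014 ]
top l2 [ 0.433  -0.2427  0.027 ]
top fd [0.5294 0.0332 0.1   ]
scene l1 [0.4752 0.283  0.014 ]
scene l2 [ 0.4364 -0.2355  0.027 ]
scene fd [0.5284 0.044  0.1   ]
```

View pics/c1.png

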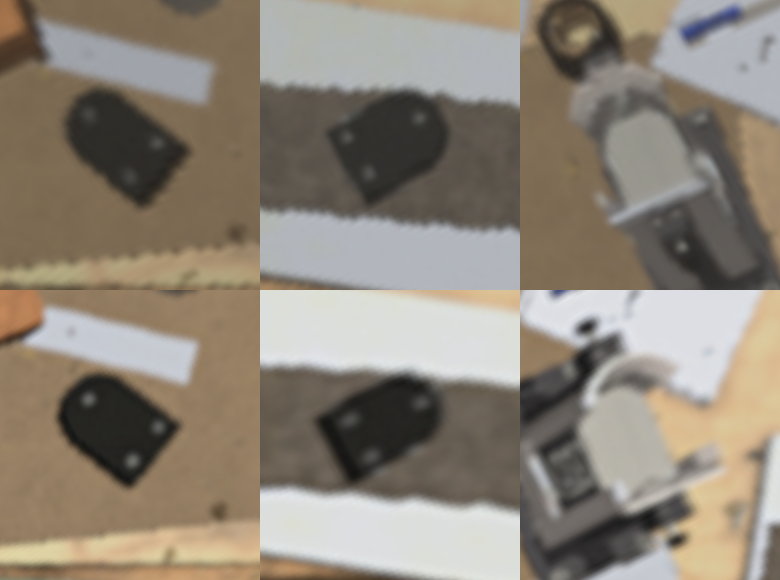

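The crops confirm both black lifts, each with three grey recesses. The offset between the two cameras is the visible side wall of the lift. I'll fit extruded silhouettes, and rectify the feeder at the follower and rim planes.

```bash
cat >> h.py <<'E'
def outline(g=0):
    a=np.linspace(-np.pi/2,np.pi/2,25)
    return np.r_[[[-43-g,30+g],[-43-g,-30-g]],np.c_[13+(30+g)*np.cos(a),(30+g)*np.sin(a)]]*1e-3
def place(p,L,z):
    c,s=np.cos(p[2]),np.sin(p[2]); Q=L@np.array([[c,s],[-s,c]])+p[:2]
    return np.c_[Q,np.full(len(Q),z)]
E
cat > fit.py <<'E'
from h import *
from scipy.optimize import minimize
S=6
def sil(n,p,zs,org,shape):
    uv=np.vstack([proj(n,place(p,outline(),z)) for z in zs])
    h=cv2.convexHull(((uv-org+.5)*S*16).astype(np.int32))
    m=np.zeros((shape[0]*S,shape[1]*S),np.uint8); cv2.fillPoly(m,[h],255,shift=4)
    return cv2.GaussianBlur(cv2.resize(m,shape[::-1],interpolation=cv2.INTER_AREA).astype(float)/255,(0,0),.6)
def fit(imgs,p0,zs,cams=('top','scene')):
    D={}
    for n in cams:
        c=proj(n,[p0[0],p0[1],zs[0]])[0] if 0 else proj(n,np.array([p0[0],p0[1],zs[0]]))
        o=np.round(c).astype(int)-22; g=imgs[n][o[1]:o[1]+44,o[0]:o[0]+44].mean(2)
        D[n]=(o,g)
    def cost(p):
        e=0
        for n,(o,g) in D.items():
            m=sil(n,p,zs,o,g.shape)
            w=cv2.dilate((m>.02).astype(np.uint8),np.ones((7,7)))>0
            A=np.c_[m[w],np.ones(w.sum())]; s=np.clip(g[w],0,130)
            r=np.linalg.lstsq(A,s,rcond=None); e+=r[1][0]/np.var(s)/w.sum()
        return e
    best=None
    r=minimize(cost,p0,method='Nelder-Mead',options=dict(initial_simplex=np.array(p0)+np.array([[0,0,0],[.006,0,0],[0,.006,0],[0,0,.15]]),xatol=1e-5,fatol=1e-6))
    return r.x,r.fun
E
python3 - <<'E'
from fit import *
d=np.load('f0.npz')
for nm,p0,zs in(('l1',(.471,.276,.9),(0,.014)),('l2',(.433,-.238,-1.0),(.013,.027))):
    for cams in (('top','scene'),('top',),('scene',)):
        x,f=fit(d,p0,zs,cams); print(nm,cams,x.round(4),round(f,4))
rows=[]
for n in('top','scene'):
    rows.append(np.hstack([rect(n,d[n],.525,.038,z,390,300,.0005) for z in(.083,.113)]))
cv2.imwrite('pics/c2.png',np.vstack(rows)[:,:,::-1])
E
```

```text
l1 ('top', 'scene') [0.4784 0.2858 0.8997] 0.2439
l1 ('top',) [0.4751 0.2862 0.8989] 0.095
l1 ('scene',) [0.4807 0.285  0.8997] 0.081
l2 ('top', 'scene') [ 0.4407 -0.2428 -1.1221] 0.586
l2 ('top',) [ 0.4377 -0.2419 -1.0875] 0.3166
l2 ('scene',) [ 0.4437 -0.2432 -1.1211] 0.2061
```

View pics/c2.png

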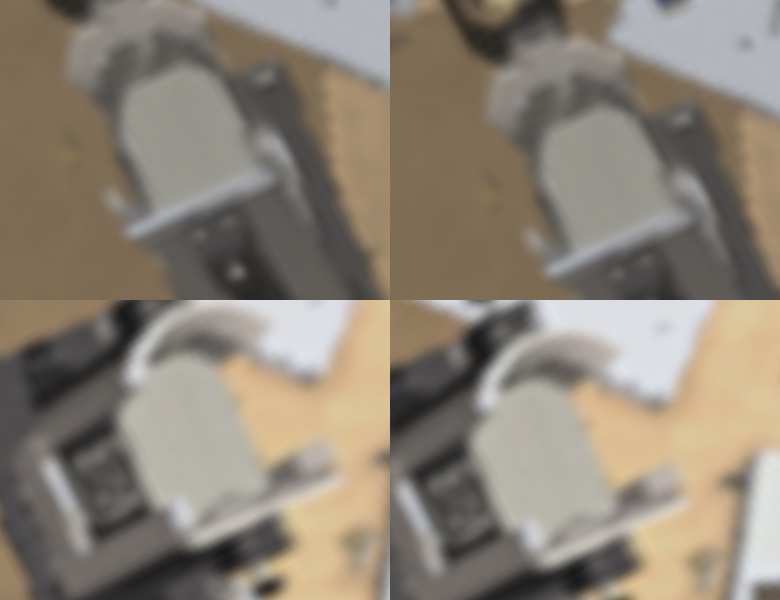

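```bash
cat > feed.py <<'E'
from h import *
from scipy.optimize import minimize
def samp():
    P=[];N=[]
    for x in np.linspace(-24,20,23):
        for s in(1,-1): P.append([x,30*s]);N.append([0,s])
    for a in np.r_[np.linspace(-65,-22,12),np.linspace(22,65,12)]*np.pi/180:
        P.append([13+30*np.cos(a),30*np.sin(a)]);N.append([np.cos(a),np.sin(a)])
    return np.array(P)*1e-3,np.array(N)
P,N=samp()
def score(n,g,p,use,z=.083,dd=.0012):
    v=[]
    for d in(-dd,dd):
        uv=proj(n,place(p,(P+N*d)[use],z)).astype(np.float32)
        v.append(cv2.remap(g,uv[:,0].copy(),uv[:,1].copy(),cv2.INTER_CUBIC).ravel())
    return np.abs(v[0]-v[1])
E
python3 - <<'E'
from feed import *
d=np.load('f0.npz')
side=np.arange(len(P))<46
for n in('top','scene'):
    g=cv2.GaussianBlur(d[n].astype(np.float32).mean(2),(0,0),.5)
    for nm,use in(('side',side),('all',np.ones(len(P),bool))):
        best=[]
        for x in np.arange(.50,.556,.003) :
            for y in np.arange(.02,.062,.0015):
                for t in np.arange(.25,.5,.03):
                    best.append((np.minimum(score(n,g,(x,y,t),use),40).mean(),x,y,t))
        best.sort(reverse=True)
        b=best[0]
        r=minimize(lambda p:-np.minimum(score(n,g,p,use),60).mean(),b[1:],method='Nelder-Mead')
        c,s=np.cos(r.x[2]),np.sin(r.x[2])
        print(n,nm,r.x.round(4),-r.fun, 'lateral',round(-s*r.x[0]+c*r.x[1],4),'axial',round(c*r.x[0]+s*r.x[1],4))
        if nm=='all':
            v=score(n,g,r.x,use); print('  sides+',v[0:46:2].mean(),'-',v[1:46:2].mean(),'arc',v[46:58].mean(),v[58:].mean())
    # flat wall: profile along feeder x at z=.113, and .083
    p=np.array([r.x[0],r.x[1],.365])
    xs=np.arange(-70,-30,2.)
    prof=[cv2.remap(g,*[q.copy() for q in proj(n,place(p,np.c_[np.full(15,x),np.linspace(-24,-10,15)]*1e-3,.113)).astype(np.float32).T],cv2.INTER_CUBIC).mean() for x in xs]
    print(np.c_[xs,np.round(prof)].astype(int).tolist())
E
```

```text
Traceback (most recent call last):
  File "feed.py", line 14, in score
    uv=proj(n,place(p,(P+N*d)[use],z)).astype(np.float32)
       ~~~~^^^^^^^^^^^^^^^^^^^^^^^^^^^
  File "h.py", line 8, in proj
    f,cx,cy,t,M=cam(n); q=(np.asarray(P,float)-t)@M
                ~~~^^^
  File "h.py", line 5, in cam
    c=get_calibration(n); f=210/np.tan(np.radians(c['fovy']/2))
ValueError: time passes only in moves, steps and waits
```

```bash
sed -i 's/^def cam(n):/import functools\n@functools.lru_cache(None)\ndef cam(n):/' h.py
cat > ff.py <<'E'
from feed import *
d=np.load('f0.npz')
side=np.arange(len(P))<46
for n in('top','scene'):
    g=cv2.GaussianBlur(d[n].astype(np.float32).mean(2),(0,0),.5)
    for nm,use in(('side',side),('all',np.ones(len(P),bool))):
        best=[]
        for x in np.arange(.50,.556,.003) :
            for y in np.arange(.02,.062,.0015):
                for t in np.arange(.25,.5,.03):
                    best.append((np.minimum(score(n,g,(x,y,t),use),40).mean(),x,y,t))
        best.sort(reverse=True)
        b=best[0]
        r=minimize(lambda p:-np.minimum(score(n,g,p,use),60).mean(),b[1:],method='Nelder-Mead')
        c,s=np.cos(r.x[2]),np.sin(r.x[2])
        print(n,nm,r.x.round(4),-r.fun, 'lateral',round(-s*r.x[0]+c*r.x[1],4),'axial',round(c*r.x[0]+s*r.x[1],4))
        if nm=='all':
            v=score(n,g,r.x,use); print('  sides+',v[0:46:2].mean(),'-',v[1:46:2].mean(),'arc',v[46:58].mean(),v[58:].mean())
    p=np.array([r.x[0],r.x[1],.365])
    xs=np.arange(-70,-30,2.)
    prof=[cv2.remap(g,*[q.copy() for q in proj(n,place(p,np.c_[np.full(15,x),np.linspace(-24,-10,15)]*1e-3,.113)).astype(np.float32).T],cv2.INTER_CUBIC).mean() for x in xs]
    print(np.c_[xs,np.round(prof)].astype(int).tolist())
E
python3 ff.py
```

```text
top side [0.53   0.0413 0.4959] 14.848333358764648 lateral -0.2158 axial 0.4858
top all [0.527  0.0399 0.4779] 14.973458290100098 lateral -0.2069 axial 0.4863
  sides+ 15.839115 - 12.498423 arc 16.788427 16.243134
[[-70, 76], [-68, 78], [-66, 80], [-64, 82], [-62, 81], [-60, 83], [-58, 95], [-56, 110], [-54, 128], [-52, 145], [-50, 155], [-48, 161], [-46, 159], [-44, 154], [-42, 151], [-40, 149], [-38, 148], [-36, 148], [-34, 148], [-32, 147]]
scene side [0.5313 0.0418 0.4494] 14.302008628845215 lateral -0.1932 axial 0.4967
scene all [0.5315 0.0418 0.4593] 15.623491287231445 lateral -0.1982 axial 0.495
  sides+ 26.533848 - 1.886671 arc 20.62311 16.04127
[[-70, 183], [-68, 185], [-66, 186], [-64, 188], [-62, 189], [-60, 188], [-58, 189], [-56, 191], [-54, 196], [-52, 198], [-50, 192], [-48, 177], [-46, 159], [-44, 143], [-42, 129], [-40, 121], [-38, 117], [-36, 120], [-34, 127], [-32, 142]]
```

```bash
cat > ov.py <<'E'
from h import *
import sys
d=np.load('f0.npz'); out=[]
ps={'top':eval(sys.argv[1]),'scene':eval(sys.argv[2])}
base=np.array([[-86,-50],[86,-50],[86,50],[-86,50]])*1e-3
for n in('top','scene'):
    p=ps[n]; o=np.round(proj(n,np.array([p[0],p[1],.06]))).astype(int)-[33,36]; K=8 if 0 else 6
    im=cv2.resize(d[n][o[1]:o[1]+72,o[0]:o[0]+66],None,fx=K,fy=K,interpolation=cv2.INTER_CUBIC)[:,:,::-1].copy()
    for L,z,c in((outline(),.083,(0,0,255)),(outline(7.5),.113,(0,255,0)),(base,.008,(255,0,255)),(base,0,(255,255,0))):
        uv=((proj(n,place(p,L,z))-o+.5)*K).astype(np.int32); cv2.polylines(im,[uv],True,c,1)
    out.append(im)
cv2.imwrite(sys.argv[3],np.hstack(out))
E
python3 ov.py "(.527,.039,.40)" "(.531,.041,.40)" pics/o1.png
```

```text
(no output)
```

View pics/o1.png

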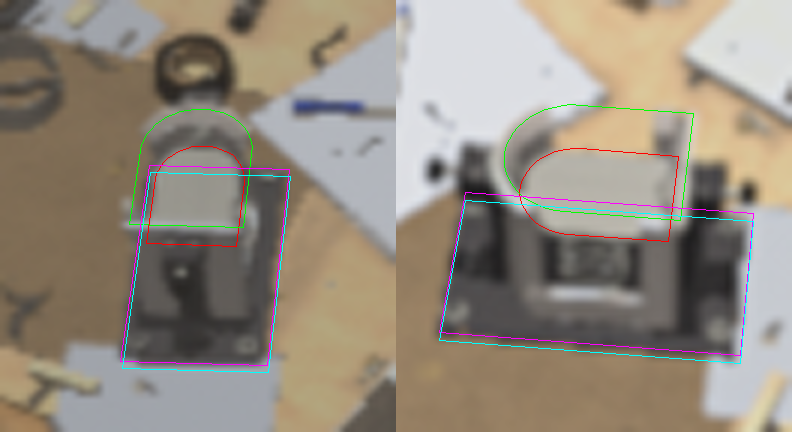

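Overlay: the feeder model fits with its origin near (0.529, 0.040) and yaw about 0.39. The two cameras disagree by about 4 mm in x, and by the same amount on the lifts, so relative measurements will cancel it. The tape stands just behind the round end of the feeder, at about (195,65) in the overlay. Now I move to lift 1.

```bash
cat > to.py <<'E'
from workcell import *
import sys, numpy as np
from scipy.spatial.transform import Rotation as R
o=observe(); Rc=R.from_euler('xyz',o['tool_rot']); p=o['position']
for a in sys.argv[1:]:
    x,y,z,s=eval(a); Rt=R.from_euler('xyz',[np.pi,0,s])
    print(a,(Rc.inv().apply(np.array([x,y,z])-p)/.5).round(4).tolist(),((Rc.inv()*Rt).as_rotvec()/np.radians(120)).round(4).tolist())
print(o['clock'],p.round(4),o['tool_rot'].round(3),o['qpos'].round(2),o['force'].round(1),round(o['grip_width'],4))
E
python3 to.py "(.478,.286,.12,.9)"
```

```text
(.478,.286,.12,.9) [-0.7681, -0.4429, 0.2225] [-0.0001, 0.0001, 0.941]
0.4 [0.1672 0.6022 0.2312] [-3.141 -0.     2.871] [-1.37  0.52 -0.04  1.6   0.02  1.02 -0.11] [ 0.5 -0.8  0.8] 0.0855
```

play_rows(
  deltas=[
    [-0.768, -0.443, 0.222, 0, 0, 0.941, 0],
    [-0.768, -0.443, 0.222, 0, 0, 0.941, 0],
    [-0.768, -0.443, 0.222, 0, 0, 0.941, 0],
    [-0.768, -0.443, 0.222, 0, 0, 0.941, 0],
    [-0.768, -0.443, 0.222, 0, 0, 0.941, 0],
    [-0.768, -0.443, 0.222, 0, 0, 0.941, 0],
    [-0.768, -0.443, 0.222, 0, 0, 0.941, 0],
    [-0.768, -0.443, 0.222, 0, 0, 0.941, 0],
    [-0.768, -0.443, 0.222, 0, 0, 0.941, 0],
    [-0.768, -0.443, 0.222, 0, 0, 0.941, 0],
  ],
  newtons=100,
)

```text
clock: 1.4
position: [0.4815, 0.2804, 0.1195]
tool_rot: [3.14, 0.002, 1.358]
force: [-1.4, 0.6, -0.8]
grip_width: 0.0854
finger_force: 0.0
```

```bash
python3 to.py "(.478,.286,.12,.9)" "(.478,.286,.03,.9)"
```

```text
(.478,.286,.12,.9) [0.0094, -0.0091, -0.001] [0.001, 0.0009, 0.2185]
(.478,.286,.03,.9) [0.0098, -0.0094, 0.179] [0.001, 0.0009, 0.2185]
1.4 [0.4815 0.2804 0.1195] [3.140e+00 2.000e-03 1.358e+00] [-0.88  0.59  0.35  1.89 -0.29  0.71 -0.58] [-1.4  0.6 -0.8] 0.0854
```

play_rows(
  deltas=[
    [0.0094, -0.0091, 0.06, 0, 0, 0.2185, 0],
    [0.0094, -0.0091, 0.12, 0, 0, 0.2185, 0],
    [0.0094, -0.0091, 0.12, 0, 0, 0.2185, 0],
    [0.0094, -0.0091, 0.12, 0, 0, 0.2185, 0],
    [0.0094, -0.0091, 0.12, 0, 0, 0.2185, 0],
    [0.0094, -0.0091, 0.12, 0, 0, 0.2185, 0],
  ],
)

```text
clock: 2.0
position: [0.4748, 0.2918, 0.0609]
tool_rot: [3.141, -0.001, 0.917]
force: [-0.3, 0.5, 0.1]
grip_width: 0.0854
finger_force: 0.0
```

```bash
python3 to.py "(.478,.286,.03,.9)" "(.478,.286,-.003,.9)"; python3 - <<'E'
from h import *
p=observe()['position']; out=[]
for n in('top','scene'):
    f=grab_frame(n); o=np.round(proj(n,p)).astype(int)-[33,33]
    out.append(cv2.resize(f[o[1]:o[1]+66,o[0]:o[0]+66],None,fx=6,fy=6,interpolation=cv2.INTER_CUBIC)[:,:,::-1])
cv2.imwrite('pics/g1.png',np.hstack(out))
E
```

```text
(.478,.286,.03,.9) [-0.0054, 0.0122, 0.0619] [0.0001, -0.0005, 0.008]
(.478,.286,-.003,.9) [-0.0055, 0.0122, 0.1279] [0.0001, -0.0005, 0.008]
2.0 [0.4748 0.2918 0.0609] [ 3.141e+00 -1.000e-03  9.170e-01] [-0.94  0.71  0.41  1.92 -0.47  0.61 -0.89] [-0.3  0.5  0.1] 0.0854
```

View pics/g1.png

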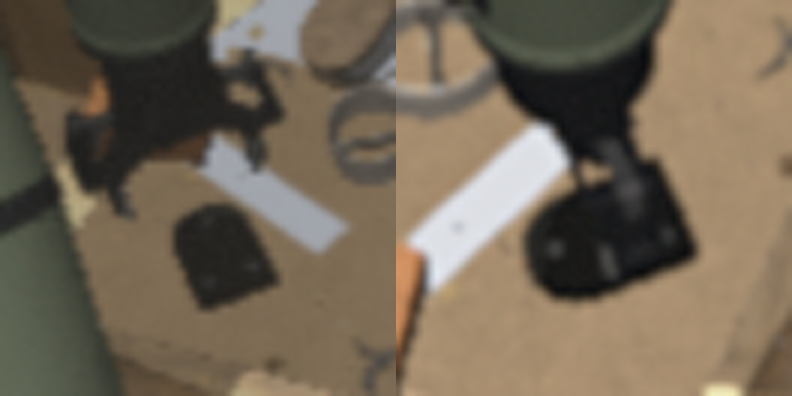

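The gripper is open above lift 1 and roughly centred. Now I go down.

play_rows(
  deltas=[
    [-0.0055, 0.0122, 0.04, 0, 0, 0.008, 0],
    [-0.0055, 0.0122, 0.08, 0, 0, 0.008, 0],
    [-0.0055, 0.0122, 0.11, 0, 0, 0.008, 0],
    [-0.0055, 0.0122, 0.126, 0, 0, 0.008, 0],
    [-0.0055, 0.0122, 0.126, 0, 0, 0.008, 0],
    [-0.0055, 0.0122, 0.126, 0, 0, 0.008, 0],
  ],
)

```text
clock: 2.7
position: [0.4778, 0.2857, -0.0022]
tool_rot: [3.141, -0.0, 0.897]
force: [-0.2, -0.0, -0.3]
grip_width: 0.0855
finger_force: 0.0
```

play_rows(
  deltas=[
    [0, 0, 0, 0, 0, 0, 0.5],
    [0, 0, 0, 0, 0, 0, 1],
    [0, 0, 0, 0, 0, 0, 1],
    [0, 0, 0, 0, 0, 0, 1],
    [0, 0, 0, 0, 0, 0, 1],
  ],
  newtons=60,
)

```text
clock: 3.2
position: [0.4778, 0.286, -0.0018]
tool_rot: [3.142, -0.001, 0.897]
force: [-3.0, -0.7, 12.8]
grip_width: 0.0583
finger_force: 62.7
```

play_rows(
  deltas=[
    [0, 0, -0.02, 0, 0, 0, 1],
    [0, 0, -0.06, 0, 0, 0, 1],
    [0, 0, -0.14, 0, 0, 0, 1],
    [0, 0, -0.24, 0, 0, 0, 1],
    [0, 0, -0.32, 0, 0, 0, 1],
    [0, 0, -0.34, 0, 0, 0, 1],
    [0, 0, -0.34, 0, 0, 0, 1],
  ],
  newtons=100,
)

```text
clock: 3.9
position: [0.478, 0.2863, 0.169]
tool_rot: [3.141, -0.003, 0.897]
force: [-0.7, 0.3, -1.4]
grip_width: 0.0573
finger_force: 109.4
```

```bash
python3 to.py "(.478,.286,.17,.39)" "(.529,.040,.17,.39)"
```

```text
(.478,.286,.17,.39) [-0.0005, 0.0004, -0.002] [-0.0003, -0.0015, 0.242]
(.529,.040,.17,.39) [-0.3212, 0.3871, -0.0029] [-0.0003, -0.0015, 0.242]
3.9 [0.478  0.2863 0.169 ] [ 3.141e+00 -3.000e-03  8.970e-01] [-1.02  0.55  0.54  1.86 -0.37  0.82 -0.97] [-0.7  0.3 -1.4] 0.0573
```

play_rows(
  deltas=[
    [-0.321, 0.387, -0.003, 0, -0.0015, 0.242, 1],
    [-0.321, 0.387, -0.003, 0, -0.0015, 0.242, 1],
    [-0.321, 0.387, -0.003, 0, -0.0015, 0.242, 1],
    [-0.321, 0.387, -0.003, 0, -0.0015, 0.242, 1],
    [-0.321, 0.387, -0.003, 0, -0.0015, 0.242, 1],
    [-0.321, 0.387, -0.003, 0, -0.0015, 0.242, 1],
    [-0.321, 0.387, -0.003, 0, -0.0015, 0.242, 1],
    [-0.321, 0.387, -0.003, 0, -0.0015, 0.242, 1],
    [-0.321, 0.387, -0.003, 0, -0.0015, 0.242, 1],
    [-0.321, 0.387, -0.003, 0, -0.0015, 0.242, 1],
  ],
)

```text
clock: 4.9
position: [0.5283, 0.0406, 0.1685]
tool_rot: [3.141, 0.003, 0.391]
force: [0.3, -0.2, -0.3]
grip_width: 0.0572
finger_force: 109.4
```

```bash
python3 to.py "(.529,.040,.125,.39)"; cat > look.py <<'E'
from h import *
import sys
o_=observe(); p=o_['position']; out=[]; ps=o_['tool_rot'][2]; zc=p[2]+.009
ps+=float(sys.argv[2]) if len(sys.argv)>2 else 0
fd={'top':(.527,.039,.39),'scene':(.531,.041,.39)}
off={'top':(-.002,-.001),'scene':(.002,.001)}
for n in('top','scene'):
    f=np.mean([grab_frame(n) for _ in range(2)],0).astype(np.uint8); o=np.round(proj(n,p+[0,0,-.04])).astype(int)-[33,40]; K=6
    im=cv2.resize(f[o[1]:o[1]+80,o[0]:o[0]+66],None,fx=K,fy=K,interpolation=cv2.INTER_CUBIC)[:,:,::-1].copy()
    q=(p[0]+off[n][0],p[1]+off[n][1],ps)
    for pp,L,z,c in((fd[n],outline(7.5),.113,(0,255,0)),(q,outline(),zc+.007,(0,0,255)),(q,outline(),zc-.007,(255,0,255))):
        uv=((proj(n,place(pp,L,z))-o+.5)*K).astype(np.int32); cv2.polylines(im,[uv],True,c,1)
    out.append(im)
cv2.imwrite(sys.argv[1],np.hstack(out))
E
python3 look.py pics/k1.png
```

```text
(.529,.040,.125,.39) [0.0012, 0.0016, 0.0871] [0.0003, 0.0016, 0.0007]
4.9 [0.5283 0.0406 0.1685] [3.141e+00 3.000e-03 3.910e-01] [-0.67  0.55  0.67  1.93 -0.46  0.82 -0.93] [ 0.3 -0.2 -0.3] 0.0572
```

View pics/k1.png

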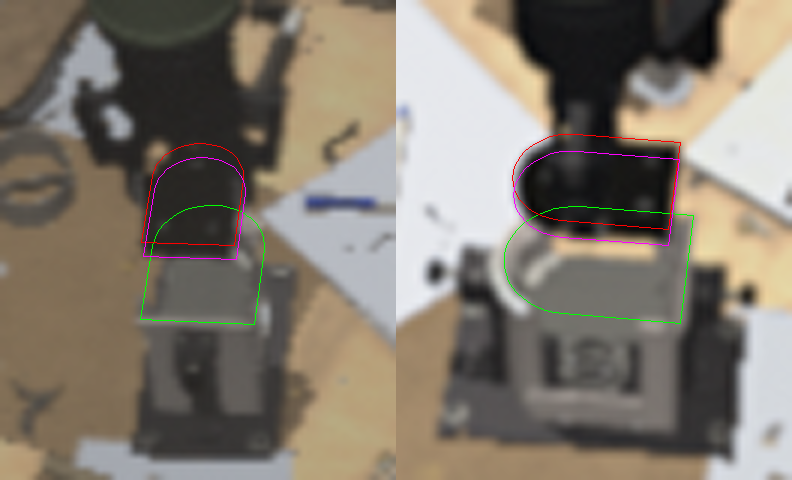

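Lift is level in the grip and over the mouth, within about 2 mm in both views. I'll lower it into the flare while watching the force.

play_rows(
  deltas=[
    [0.001, 0.0016, 0.04, 0, 0.0016, 0, 1],
    [0.001, 0.0016, 0.08, 0, 0.0016, 0, 1],
    [0.001, 0.0016, 0.105, 0, 0.0016, 0, 1],
    [0.001, 0.0016, 0.12, 0, 0.0016, 0, 1],
    [0.001, 0.0016, 0.126, 0, 0.0016, 0, 1],
    [0.001, 0.0016, 0.126, 0, 0.0016, 0, 1],
    [0.001, 0.0016, 0.126, 0, 0.0016, 0, 1],
  ],
)

```text
clock: 5.8
position: [0.5294, 0.0388, 0.1063]
tool_rot: [3.141, -0.001, 0.389]
force: [0.3, 0.9, -0.0]
grip_width: 0.057
finger_force: 109.4
```

play_rows(
  deltas=[
    [0, 0, 0.006, 0, 0, 0, 1],
    [0, 0, 0.012, 0, 0, 0, 1],
    [0, 0, 0.012, 0, 0, 0, 1],
  ],
)

```text
clock: 6.1
position: [0.5303, 0.0392, 0.1001]
tool_rot: [3.14, -0.003, 0.39]
force: [4.1, 2.1, 4.4]
grip_width: 0.0575
finger_force: 110.1
```

play_rows(
  deltas=[
    [0.003, 0, 0.0, 0, 0, 0, 1],
    [0.005, 0, 0.002, 0, 0, 0, 1],
    [0.005, 0, 0.006, 0, 0, 0, 1],
    [0.005, 0, 0.01, 0, 0, 0, 1],
    [0.005, 0, 0.01, 0, 0, 0, 1],
  ],
)

```text
clock: 6.6
position: [0.5314, 0.0397, 0.0945]
tool_rot: [3.141, -0.0, 0.389]
force: [1.1, 0.6, -0.1]
grip_width: 0.0575
finger_force: 109.5
```

play_rows(
  deltas=[
    [0.002, 0, 0.008, 0, 0, 0, 1],
    [0.002, 0, 0.016, 0, 0, 0, 1],
    [0.002, 0, 0.022, 0, 0, 0, 1],
    [0.002, 0, 0.022, 0, 0, 0, 1],
  ],
)

```text
clock: 7.0
position: [0.5319, 0.04, 0.0832]
tool_rot: [3.141, 0.001, 0.389]
force: [0.2, 0.8, -3.9]
grip_width: 0.0574
finger_force: 109.3
```

play_rows(
  deltas=[
    [0, 0, 0.01, 0, 0, 0, 1],
    [0, 0, 0.02, 0, 0, 0, 1],
    [0, 0, 0.03, 0, 0, 0, 1],
    [0, 0, 0.036, 0, 0, 0, 1],
    [0, 0, 0.04, 0, 0, 0, 1],
    [0, 0, 0.04, 0, 0, 0, 1],
  ],
)

```text
clock: 7.6
position: [0.5324, 0.04, 0.0637]
tool_rot: [3.141, -0.0, 0.389]
force: [-1.9, -0.6, 7.2]
grip_width: 0.0573
finger_force: 110.3
```

The residual 7 N is the follower alone, so the bolts have been passed. I release and retreat.

play_rows(
  deltas=[
    [0, 0, 0, 0, 0, 0, 0],
    [0, 0, 0, 0, 0, 0, 0],
    [0, 0, 0, 0, 0, 0, 0],
    [0, 0, 0, 0, 0, 0, 0],
    [0, 0, -0.06, 0, 0, 0, 0],
    [0, 0, -0.14, 0, 0, 0, 0],
    [0, 0, -0.22, 0, 0, 0, 0],
    [0, 0, -0.25, 0, 0, 0, 0],
    [0, 0, -0.25, 0, 0, 0, 0],
  ],
)

```text
clock: 8.5
position: [0.5332, 0.0404, 0.1908]
tool_rot: [3.141, -0.004, 0.39]
force: [0.2, 0.2, -0.2]
grip_width: 0.0851
finger_force: 0.0
```

```bash
python3 to.py "(.4407,-.2427,.17,2.04)" "(.4407,-.2427,.17,-1.1)"; python3 - <<'E'
from h import *
fs={n:np.mean([grab_frame(n) for _ in range(2)],0).astype(np.uint8) for n in('top','scene')}; np.savez('f1.npz',**fs)
E
```

```text
(.4407,-.2427,.17,2.04) [-0.3865, 0.4534, 0.0405] [0.0018, -0.001, -0.7879]
(.4407,-.2427,.17,-1.1) [-0.3865, 0.4534, 0.0405] [-0.001, -0.0018, 0.7113]
8.5 [0.5332 0.0404 0.1908] [ 3.141 -0.004  0.39 ] [-0.68  0.52  0.7   1.91 -0.44  0.86 -0.95] [ 0.2  0.2 -0.2] 0.0851
```

```bash
sed -i 's/0,130)/0,CL)/; s/^S=6/S=6;CL=130/' fit.py; python3 - <<'E'
import fit; from fit import *
d=np.load('f0.npz')
for fit.CL in (75,90,110):
  for nm,p0,zs in(('l1',(.476,.284,.9),(0,.014)),('l2',(.438,-.242,-1.1),(.013,.027))):
    for cams in (('top',),('scene',)):
        x,f=fit.fit(d,p0,zs,cams); print(fit.CL,nm,cams,x.round(4),round(f,4))
E
```

```text
Traceback (most recent call last):
AttributeError: 'function' object has no attribute 'fit'
```

play_rows(
  deltas=[
    [-0.386, 0.453, 0.06, 0, 0, 0.711, 0],
    [-0.386, 0.453, 0.06, 0, 0, 0.711, 0],
    [-0.386, 0.453, 0.06, 0, 0, 0.711, 0],
    [-0.386, 0.453, 0.06, 0, 0, 0.711, 0],
    [-0.386, 0.453, 0.06, 0, 0, 0.711, 0],
    [-0.386, 0.453, 0.06, 0, 0, 0.711, 0],
    [-0.386, 0.453, 0.06, 0, 0, 0.711, 0],
    [-0.386, 0.453, 0.06, 0, 0, 0.711, 0],
    [-0.386, 0.453, 0.06, 0, 0, 0.711, 0],
    [-0.386, 0.453, 0.06, 0, 0, 0.711, 0],
  ],
)

```text
clock: 9.7
position: [0.4392, -0.2429, 0.1581]
tool_rot: [3.14, -0.0, -1.106]
force: [-0.6, 0.6, -0.3]
grip_width: 0.0853
finger_force: 0.0
```

play_rows(
  deltas=[
    [0, 0, 0, 0, 0, 0, 0],
    [0, 0, 0, 0, 0, 0, 0],
  ],
)

```text
clock: 9.9
position: [0.4394, -0.2427, 0.1583]
tool_rot: [3.14, -0.0, -1.095]
force: [0.0, -0.1, -0.2]
grip_width: 0.0855
finger_force: 0.0
```

```bash
python3 - <<'E'
import fit as F; import numpy as np
d=np.load('f0.npz')
for F.CL in (75,90,110):
  for nm,p0,zs in(('l1',(.476,.284,.9),(0,.014)),('l2',(.438,-.242,-1.1),(.013,.027))):
    for cams in (('top',),('scene',)):
        x,f=F.fit(d,p0,zs,cams); print(F.CL,nm,cams,x.round(4),round(f,4))
E
python3 to.py "(.4405,-.2427,.05,-1.095)"
```

```text
75 l1 ('top',) [0.4761 0.2857 0.8533] 0.1884
75 l1 ('scene',) [0.4806 0.2845 0.8834] 0.2801
75 l2 ('top',) [ 0.4392 -0.2428 -1.0512] 0.171
75 l2 ('scene',) [ 0.444  -0.2429 -1.0912] 0.2627
90 l1 ('top',) [0.476  0.285  0.8351] 0.1137
90 l1 ('scene',) [0.4803 0.2846 0.9062] 0.2172
90 l2 ('top',) [ 0.4385 -0.242  -1.0723] 0.1101
90 l2 ('scene',) [ 0.4442 -0.2434 -1.1102] 0.1524
110 l1 ('top',) [0.4761 0.2864 0.896 ] 0.0537
110 l1 ('scene',) [0.4802 0.2849 0.9211] 0.1297
110 l2 ('top',) [ 0.4384 -0.2416 -1.0752] 0.2028
110 l2 ('scene',) [ 0.4446 -0.2426 -1.0618] 0.1492
(.4405,-.2427,.05,-1.095) [0.001, -0.0022, 0.2166] [0.0006, -0.0002, -0.0002]
9.9 [ 0.4394 -0.2427  0.1583] [ 3.14  -0.    -1.095] [-0.31  0.68  1.03  2.02 -0.77  0.89 -1.51] [ 0.  -0.1 -0.2] 0.0855
```

```bash
python3 to.py "(.4405,-.2427,.015,-1.095)"
```

```text
(.4405,-.2427,.015,-1.095) [0.0009, -0.0023, 0.2866] [0.0006, -0.0002, -0.0002]
9.9 [ 0.4394 -0.2427  0.1583] [ 3.14  -0.    -1.095] [-0.31  0.68  1.03  2.02 -0.77  0.89 -1.51] [ 0.  -0.1 -0.2] 0.0855
```

play_rows(
  deltas=[
    [0.0014, -0.0035, 0.09, 0, 0, -0.007, 0],
    [0.0014, -0.0035, 0.18, 0, 0, -0.007, 0],
    [0.0014, -0.0035, 0.24, 0, 0, -0.007, 0],
    [0.0014, -0.0035, 0.27, 0, 0, -0.007, 0],
    [0.0014, -0.0035, 0.288, 0, 0, -0.007, 0],
    [0.0014, -0.0035, 0.291, 0, 0, -0.007, 0],
    [0.0014, -0.0035, 0.291, 0, 0, -0.007, 0],
    [0.0014, -0.0035, 0.291, 0, 0, -0.007, 0],
  ],
)

```text
clock: 10.7
position: [0.4422, -0.2427, 0.0142]
tool_rot: [-3.141, -0.002, -1.084]
force: [-0.2, 0.3, 0.4]
grip_width: 0.0853
finger_force: 0.0
```

play_rows(
  deltas=[
    [0, 0, 0, 0, 0, 0, 0.5],
    [0, 0, 0, 0, 0, 0, 1],
    [0, 0, 0, 0, 0, 0, 1],
    [0, 0, 0, 0, 0, 0, 1],
    [0, 0, 0, 0, 0, 0, 1],
  ],
  newtons=60,
)

```text
clock: 11.2
position: [0.4421, -0.2426, 0.0142]
tool_rot: [-3.14, -0.001, -1.084]
force: [-2.7, 3.3, 17.3]
grip_width: 0.0581
finger_force: 60.5
```

play_rows(
  deltas=[
    [0, 0, -0.02, 0, 0, 0, 1],
    [0, 0, -0.06, 0, 0, 0, 1],
    [0, 0, -0.14, 0, 0, 0, 1],
    [0, 0, -0.22, 0, 0, 0, 1],
    [0, 0, -0.29, 0, 0, 0, 1],
    [0, 0, -0.31, 0, 0, 0, 1],
    [0, 0, -0.31, 0, 0, 0, 1],
    [0, 0, -0.31, 0, 0, 0, 1],
  ],
  newtons=100,
)

```text
clock: 12.0
position: [0.4415, -0.242, 0.1677]
tool_rot: [-3.142, -0.0, -1.084]
force: [0.2, 0.5, -1.0]
grip_width: 0.0568
finger_force: 107.4
```

```bash
python3 to.py "(.532,.040,.168,.39)"
```

```text
(.532,.040,.168,.39) [-0.414, -0.4236, -0.0006] [-0.0, -0.0, -0.704]
12.0 [ 0.4415 -0.242   0.1677] [-3.142 -0.    -1.084] [-0.32  0.67  1.04  2.01 -0.75  0.9  -1.52] [ 0.2  0.5 -1. ] 0.0568
```

play_rows(
  deltas=[
    [-0.414, -0.4236, 0, 0, 0, -0.704, 1],
    [-0.414, -0.4236, 0, 0, 0, -0.704, 1],
    [-0.414, -0.4236, 0, 0, 0, -0.704, 1],
    [-0.414, -0.4236, 0, 0, 0, -0.704, 1],
    [-0.414, -0.4236, 0, 0, 0, -0.704, 1],
    [-0.414, -0.4236, 0, 0, 0, -0.704, 1],
    [-0.414, -0.4236, 0, 0, 0, -0.704, 1],
    [-0.414, -0.4236, 0, 0, 0, -0.704, 1],
    [-0.414, -0.4236, 0, 0, 0, -0.704, 1],
    [-0.414, -0.4236, 0, 0, 0, -0.704, 1],
  ],
)

```text
clock: 13.0
position: [0.5316, 0.0396, 0.1669]
tool_rot: [3.141, 0.002, 0.396]
force: [-0.2, -0.1, -0.4]
grip_width: 0.057
finger_force: 107.2
```

play_rows(
  deltas=[
    [0, 0, 0, 0, 0, 0, 1],
    [0, 0, 0, 0, 0, 0, 1],
    [0, 0, 0, 0, 0, 0, 1],
  ],
)

```text
clock: 13.3
position: [0.532, 0.0394, 0.1678]
tool_rot: [3.141, 0.001, 0.386]
force: [0.1, 0.4, -0.7]
grip_width: 0.0572
finger_force: 107.3
```

```bash
python3 to.py "(.532,.040,.105,.39)"; sed -i 's/p\[2\]+.009/p[2]+.006/; s/(.527,.039,.39)/(.530,.039,.39)/; s/(.531,.041,.39)/(.534,.041,.39)/' look.py; python3 look.py pics/k2.png
```

```text
(.532,.040,.105,.39) [0.0005, -0.0013, 0.1255] [0.0004, 0.0003, -0.0018]
13.3 [0.532  0.0394 0.1678] [3.141e+00 1.000e-03 3.860e-01] [-0.68  0.56  0.69  1.93 -0.48  0.82 -0.91] [ 0.1  0.4 -0.7] 0.0572
```

View pics/k2.png

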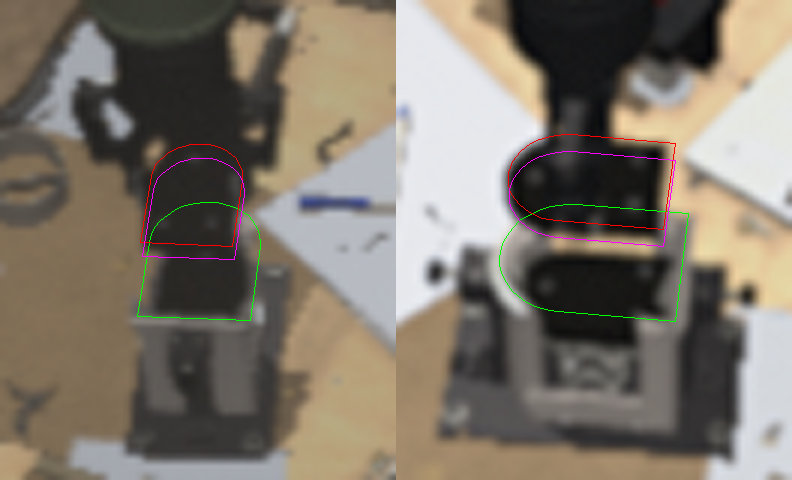

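Lift 1 sits dark inside the feeder, and lift 2 is held square over the mouth. I lower it.

play_rows(
  deltas=[
    [0, -0.0013, 0.04, 0, 0, 0, 1],
    [0, -0.0013, 0.08, 0, 0, 0, 1],
    [0, -0.0013, 0.1, 0, 0, 0, 1],
    [0, -0.0013, 0.115, 0, 0, 0, 1],
    [0, -0.0013, 0.12, 0, 0, 0, 1],
    [0, -0.0013, 0.124, 0, 0, 0, 1],
    [0, -0.0013, 0.124, 0, 0, 0, 1],
    [0, -0.0013, 0.124, 0, 0, 0, 1],
  ],
)

```text
clock: 14.3
position: [0.5323, 0.04, 0.1067]
tool_rot: [3.141, -0.001, 0.39]
force: [-0.4, 0.2, -0.8]
grip_width: 0.0572
finger_force: 107.3
```

play_rows(
  deltas=[
    [0, 0, 0.004, 0, 0, 0, 1],
    [0, 0, 0.008, 0, 0, 0, 1],
    [0, 0, 0.012, 0, 0, 0, 1],
    [0, 0, 0.012, 0, 0, 0, 1],
  ],
)

```text
clock: 14.7
position: [0.5315, 0.0403, 0.1003]
tool_rot: [-3.141, 0.0, 0.389]
force: [-6.4, 1.7, 8.3]
grip_width: 0.0568
finger_force: 107.9
```

play_rows(
  deltas=[
    [-0.003, -0.001, 0, 0, 0, 0, 1],
    [-0.004, -0.0015, 0, 0, 0, 0, 1],
    [-0.004, -0.0015, 0.003, 0, 0, 0, 1],
    [-0.004, -0.0015, 0.005, 0, 0, 0, 1],
    [-0.004, -0.0015, 0.005, 0, 0, 0, 1],
  ],
)

```text
clock: 15.2
position: [0.5296, 0.0399, 0.0976]
tool_rot: [3.141, 0.0, 0.389]
force: [-1.6, 1.1, 0.8]
grip_width: 0.0568
finger_force: 107.6
```

play_rows(
  deltas=[
    [-0.001, -0.0006, 0.008, 0, 0, 0, 1],
    [-0.001, -0.0006, 0.016, 0, 0, 0, 1],
    [-0.001, -0.0006, 0.016, 0, 0, 0, 1],
  ],
  newtons=115,
)

```text
clock: 15.5
position: [0.5296, 0.04, 0.0895]
tool_rot: [3.141, -0.001, 0.39]
force: [1.3, 0.3, -0.4]
grip_width: 0.0565
finger_force: 124.9
```

play_rows(
  deltas=[
    [0, 0, 0.01, 0, 0, 0, 1],
    [0, 0, 0.02, 0, 0, 0, 1],
    [0, 0, 0.03, 0, 0, 0, 1],
    [0, 0, 0.04, 0, 0, 0, 1],
    [0, 0, 0.046, 0, 0, 0, 1],
    [0, 0, 0.046, 0, 0, 0, 1],
    [0, 0, 0.046, 0, 0, 0, 1],
  ],
)

```text
clock: 16.2
position: [0.53, 0.0401, 0.067]
tool_rot: [3.141, -0.001, 0.389]
force: [1.0, 1.7, 8.1]
grip_width: 0.0562
finger_force: 125.7
```

play_rows(
  deltas=[
    [0, 0, 0.004, 0, 0, 0, 1],
    [0, 0, 0.008, 0, 0, 0, 1],
    [0, 0, 0.008, 0, 0, 0, 1],
  ],
)

```text
clock: 16.5
position: [0.53, 0.0401, 0.063]
tool_rot: [3.141, -0.002, 0.389]
force: [1.9, 1.3, 9.5]
grip_width: 0.0564
finger_force: 125.8
```

play_rows(
  deltas=[
    [0, 0, -0.006, 0, 0, 0, 1],
    [0, 0, -0.008, 0, 0, 0, 1],
    [0, 0, -0.008, 0, 0, 0, 0],
    [0, 0, -0.008, 0, 0, 0, 0],
    [0, 0, -0.008, 0, 0, 0, 0],
    [0, 0, -0.008, 0, 0, 0, 0],
  ],
)

```text
clock: 17.1
position: [0.5292, 0.04, 0.0666]
tool_rot: [3.141, -0.0, 0.389]
force: [-0.2, 0.5, 0.2]
grip_width: 0.0853
finger_force: 0.0
```

play_rows(
  deltas=[
    [0, 0, -0.06, 0, 0, 0, 0],
    [0, 0, -0.14, 0, 0, 0, 0],
    [0, 0, -0.22, 0, 0, 0, 0],
    [0, 0, -0.3, 0, 0, 0, 0],
    [0, 0.1, -0.32, 0, 0, 0, 0],
    [0, 0.2, -0.32, 0, 0, 0, 0],
    [0, 0.3, -0.32, 0, 0, 0, 0],
    [0, 0.4, -0.32, 0, 0, 0, 0],
    [0, 0.4, -0.32, 0, 0, 0, 0],
  ],
)

```text
clock: 18.0
position: [0.6053, -0.1523, 0.227]
tool_rot: [3.137, 0.001, 0.382]
force: [-0.3, 0.2, -0.5]
grip_width: 0.0851
finger_force: 0.0
```

```bash
python3 - <<'E'
from h import *
out=[]
for n,p in(('top',(.53,.04,.07)),('scene',(.532,.041,.07))):
    f=np.mean([grab_frame(n) for _ in range(2)],0).astype(np.uint8); o=np.round(proj(n,np.array(p))).astype(int)-[30,30]; K=6
    im=cv2.resize(f[o[1]:o[1]+60,o[0]:o[0]+60],None,fx=K,fy=K,interpolation=cv2.INTER_CUBIC)[:,:,::-1].copy()
    out.append(np.clip(im*1.0,0,255).astype(np.uint8))
cv2.imwrite('pics/e1.png',np.hstack(out))
E
```

```text
(no output)
```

View pics/e1.png

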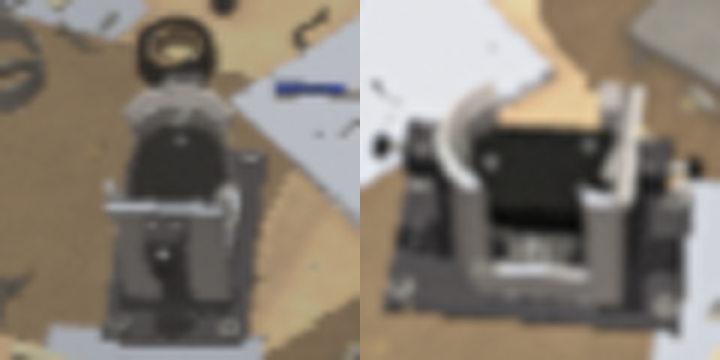

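The stack lies dark and level in the feeder and the bystanders are untouched. One numeric check of the top face height: caught means 85 mm, sitting on the bevels would be about 108 mm.

```bash
python3 - <<'E'
from feed import *
side=np.arange(len(P))<46
for n,p in(('scene',(.532,.041,.39)),('top',(.528,.039,.39))):
    g=grab_frame(n).astype(np.float32).mean(2)
    for s in(0,1):
        use=side&(np.arange(len(P))%2==s)
        print(n,'+y' if s==0 else '-y',[(int(z*1e3),int(score(n,g,p,use,z,.002).mean())) for z in np.arange(.05,.116,.004)])
E
```

```text
scene +y [(50, 7), (54, 14), (58, 25), (62, 37), (66, 32), (70, 14), (74, 2), (78, 6), (82, 9), (86, 10), (90, 6), (94, 3), (98, 2), (102, 1), (106, 1), (110, 2), (114, 2)]
scene -y [(50, 0), (54, 1), (58, 3), (62, 5), (66, 4), (70, 2), (74, 17), (78, 45), (82, 62), (86, 50), (90, 22), (94, 6), (98, 4), (102, 2), (106, 4), (110, 6), (114, 8)]
top +y [(50, 3), (54, 3), (58, 2), (62, 1), (66, 2), (70, 2), (74, 4), (78, 6), (82, 9), (86, 13), (90, 17), (94, 20), (98, 22), (102, 23), (106, 23), (110, 21), (114, 18)]
top -y [(50, 13), (54, 12), (58, 12), (62, 13), (66, 14), (70, 16), (74, 18), (78, 19), (82, 19), (86, 21), (90, 22), (94, 22), (98, 21), (102, 19), (106, 16), (110, 14), (114, 13)]
```

```bash
python3 -c "
from workcell import *
print(job_done())"
```

```text
the job is handed in; nothing more can be done
None
```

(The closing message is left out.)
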